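# Hang the wash carrier on the drying rail, hook home in its pocket

### The arm

A 7-joint arm with a two-finger parallel gripper is mounted at the origin on the work surface. World frame = base frame: x ahead of the robot, y to its left, z up, the work surface at z = 0. Lengths are in m, angles in rad, forces in N, time in s.
With the tool pointing down it reaches from about 0.4 to 0.9 m from the base axis. Payload 5.5 kg.
Tool frame: the origin (TCP) lies between the finger pads; the fingertips stand 19 mm ahead of it and the grasp point (between the pads) is the TCP; z points along the fingers, y is the direction in which the jaws open and shut (so a half turn about z gives the same grasp; the last joint's range is limited). The gripper opens to 85 mm and grips with 20 to 120 N. Pads are 22 mm wide; open, the fingers measure 114 mm over their backs; the gripper's body (76 mm by 85 mm) begins 54 mm behind the grasp point. The pads swing forward as they close: fully open they stand 13 mm farther back than shut.
Start: joints at [1.413, 0.501, -0.427, 1.55, 0.221, 1.138, -0.21], TCP at [0.266, -0.593, 0.25] pointing down, gripper open.
Joint ranges: [-2.88, 2.88], [-0.31, 2.03], [-1.54, 1.56], [0.2, 2.42], [-1.41, 4.55], [0.19, 2.02], [-2.57, 2.57]. Speed limits (rad/s): [2.57, 2.57, 3.14, 3.14, 3.14, 3.14, 3.14].

### API

Orientations are given as a unit quaternion [w, x, y, z].
In Python, from bench import manip gives the robot as it stands.
- The arm moves only by the shell command python3 -m inch 'ROWS' [OPENING]. ROWS is JSON, a list of rows, each a list of 6 numbers: the shift along the world's x, y, z normalised to -1 to 1, where 1 is 100 cm, then the turn, a rotation vector about the world's x, y, z normalised to -1 to 1, where 1 is pi rad. In form: [[tx, ty, tz, rx, ry, rz], ...]. A call has 1 to 12 rows; each row shifts and turns the commanded pose from where the row before left it; what a row does not reach is not made up. A row lasts 1/12 s, in which the tool goes at most 41.7 mm and 7.16 degrees, less where a joint would pass 70% of its speed; a pose out of reach is approached as far as the arm can. A call with a number of a shift or a turn outside -1 to 1 is refused whole. A call with a gripper value outside its range is refused whole. OPENING is the closure, from -1 (fully open) to 1 (shut), set as the call begins (- or left out, the last holds). The fingers move at their own pace and stop on an object; the grip force is fixed at half the most. Time passes only in rows, so rows that do not move let the fingers close. It gives the time, the measured TCP pose, the force and the opening at its end, in the units of the state.
- manip.sense(): the state, without advancing time (a new reading comes with each control period).
- manip.read_camera(name): name is "side" or "top"; returns a dict with "image" (480x640x3 uint8, red, green, blue), "depth" (480x640 float32, m along the optical axis (not along the pixel's ray), 0 where there is no reading), "intrinsics" (3x3 intrinsics, pixels), "rvec" (rotation vector, rad) and "tvec" (3), from world to camera coordinates, as OpenCV has them. Camera axes: x right, y down, z forward; pixel columns grow to the right and rows downward; lengths in m; the calibration is good to about 2 mm. A picture is of the moment at which its call begins.
- manip.close_job(): hands the job in, once; it reports no verdict.
The state is a dict: "time_s": time; "joint_positions": joint angles; "qd": joint speeds; "joint_torque": joint torques, N m; "tool_pos": TCP position; "tcp_rot": TCP orientation; "contact_force": force on the tool from outside, world axes, zero at the start; "ft_torque": the same for the moment, N m; "opening": opening from 0.0 (shut) to 1.0 (fully open).
Only numpy, scipy, OpenCV 4.12 (cv2) and the standard library are available. Lean on these libraries where they do the work, as an engineer would, in place of code of your own. Each camera call takes 0.05 s, during which the arm holds its last target. There are 200 camera calls.

### The job

Pick up the red hooked wash carrier by its black grip post, lift its hook over the yellow anti-jump lip of the conveyor rail and lower it onto the track behind the lip; then feel gently along the track until the hook drops fully home into the locating pocket, whose place along the track has to be found, and let go so that the carrier hangs there upright, square to the rail and still. Be gentle: never load the rail with more than 25 N, do not drop the carrier, and leave the other things on the bench where they are.

Things in the scene. Friction and masses are not known exactly. Their poses are not given: they have to be found in the camera images.
- rail: Fixed conveyor rail on two posts. Origin on the table under its middle; y runs along it, x across it and away from the robot (within 0.15 rad), z up. Channel 280 mm long (y -140 to 140), underside at 170 mm, free space below. Blue end housings on posts: y 140 to 250 mm at each end, x -22 to 38, top 219; feet x -33 to 57 mm on the table.
- track_mid (a point): Middle of the channel (16 mm wide), on the level of the aluminium track, 188 mm above the table; axes as rail. The track has one pocket: a dark gap 17 mm long along y, full channel width, 8 mm deep, square edges, rigid. Its centre lies anywhere within 55 mm of this point along y: it varies, is not measured, and stays put while you work.
- lip_top (a point): Top of the yellow anti-jump lip on the robot's side of the channel, half-way along: 4 mm thick (rail x -12 to -8 mm), 204 mm above the table, so 16 mm above the track. Runs the full length. Axes as rail.
- back_wall_top (a point): Top of the steel wall on the far side of the channel, half-way along: 4 mm thick (rail x 8 to 12 mm), 215 mm above the table. Axes as rail.
- carrier_grip (a point): Centre of the loose carrier's black grip post: square, 20 by 20 mm, 44 mm tall, upright, 171 mm above the carrier's underside. z up; x points from the red stem towards the hook's open side. A red arm 10 mm thick (top 22 mm below this point, 26 mm wide) runs from under the post to the stem at x -45 to -39 mm. Carrier 0.3 to 0.5 kg, centre of mass under the post.
- hook_tip (a point): Centre of the lower end of the carrier's steel claw, 66 mm straight below carrier_grip, 105 mm above the carrier's underside. The claw hangs 34 mm down from the arm, 9 mm (x) by 12 mm (y), its lowest 3 mm narrowed to 7 by 9 mm. Axes as carrier_grip.
- basket_rim (a point): Centre of the open top of the carrier's steel basket (90 x by 80 y by 40 mm tall, flat-bottomed), 65 mm below hook_tip. This 65 mm space is open to +x: the rail enters there, so come from the robot's side, carrier x along rail x, claw passing over the lip and basket under the rail.
- carrier: The whole hooked carrier (red stem and arm, steel basket with cogs, rigid); it starts standing on the bench. Origin at the centre of its underside, axes as carrier_grip.
- grease_tub: Bystander: white-bodied tub with a green lid, 72 mm across, 62 mm tall; origin at the middle of its underside.
- bolt_jar: Bystander: glass jar with an orange lid, 60 mm across, 70 mm tall; origin at the middle of its underside.
- wrench: Bystander: steel wrench lying flat on the left; origin at the middle of its underside.
- screwdriver: Bystander: screwdriver lying flat on the right; origin at the middle of its underside.
- lockring: Bystander: dark steel ring, 64 mm across, 12 mm tall; origin at the middle of its underside.
- hub: Bystander: aluminium wheel hub standing on end, 60 mm across, 80 mm tall; origin at the middle of its underside.
There are look-alikes about, which are no part of the job. Leave any orange or pink look-alike of the carrier alone.

How it is judged:
By the outcome, as a careful person would: the job done as asked, in the order asked, and still so for the second after the job is handed in, with the robot touching nothing.
It also fails if it takes over 70 s, if anything falls off the work surface, if the arm or the gripper's body presses on something with over 40 N, if the wrist force passes 120 N, or if a joint passes its speed limit or range.

## Working session

There is one attempt and no reset: what is moved stays moved. The work goes in short steps, Python scripts to look and compute and a shell command to move; the robot and the scene stay as the last step left them, time stands still between calls to the robot, and variables do not carry over. Pictures are saved under pics/ and viewed, about 8 in all and at most 12, crops included, and the job is handed in when it is done.

```bash
mkdir -p pics; ls; cat > h.py <<'E'
import numpy as np, cv2
from bench import manip
def cam(n):
    c=manip.read_camera(n); R,_=cv2.Rodrigues(np.array(c["rvec"],float)); 
    return c["image"],c["depth"],np.array(c["intrinsics"]),R,np.array(c["tvec"],float).ravel()
def pts(d,K,R,t):
    v,u=np.mgrid[:d.shape[0],:d.shape[1]]
    P=np.stack([(u-K[0,2])/K[0,0]*d,(v-K[1,2])/K[1,1]*d,d],-1)
    return (P-t)@R
def ray(u,v,z,K,R,t):
    d=R.T@np.array([(u-K[0,2])/K[0,0],(v-K[1,2])/K[1,1],1]); o=-R.T@t
    return o+d*(z-o[2])/d[2]
def proj(p,K,R,t):
    q=K@(R@np.array(p)+t); return q[:2]/q[2]
E
python3 - <<'E'
from h import *
for n in("side","top"):
    I,d,K,R,t=cam(n); cv2.imwrite(f"pics/{n}0.png",I[...,::-1]); np.savez(f"{n}0.npz",I=I,d=d,K=K,R=R,t=t); print(n,-R.T@t,K[0,0])
s=manip.sense(); print(s)
E
```

```text
pics
side [-0.01348659  0.97571643  0.98648272] 490.84704640262544
top [0.37305034 0.04416042 1.17271229] 477.0383122416323
{'time_s': 0.1, 'joint_positions': array([ 1.41319645,  0.50176878, -0.42679528,  1.55133133,  0.22078531,
        1.13831556, -0.21031173]), 'qd': array([ 0.00023283, -0.00234307, -0.00256866, -0.00306488, -0.00075669,
       -0.00125256, -0.00158558]), 'joint_torque': array([-1.06869274e-02, -5.70818603e+01, -5.83818108e+00, -2.81747532e+01,
        1.05214817e-02,  5.70506905e-03,  2.48462754e-06]), 'tool_pos': array([ 0.26523687, -0.59277381,  0.24935863]), 'tcp_rot': array([-8.74229467e-04,  9.77945315e-01,  2.08859221e-01, -1.50571530e-04]), 'contact_force': array([ 0.05648736,  0.58466432, -0.47362356]), 'ft_torque': array([-0.0505363 ,  0.04236182, -0.04058833]), 'opening': 0.9993896110778228}
```

View pics/side0.png

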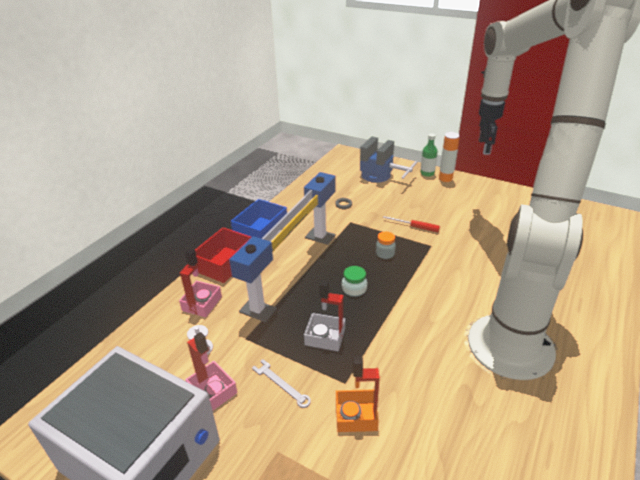

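View pics/top0.png

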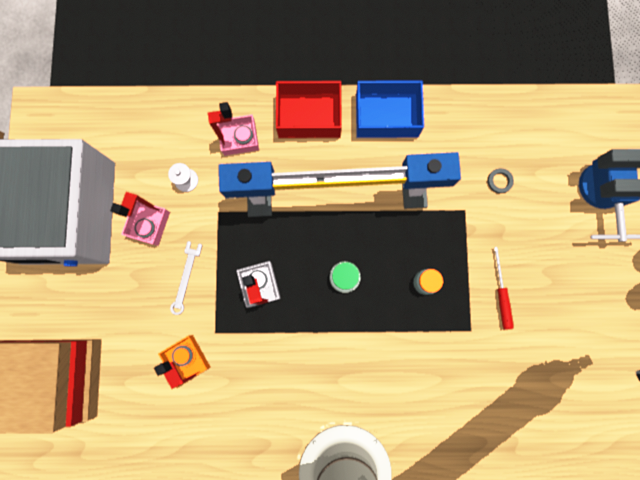

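The side and top views show the carrier with the steel basket at about (255,290) in the top view, its stem towards the robot. The rail runs from (245,178) to (432,170), with a dark patch in its channel near (320,178). Next I'll measure these.

```bash
python3 - <<'E'
from h import *
D={n:np.load(f"{n}0.npz") for n in("side","top")}
for n in D:
    q=D[n]; I,d,K,R,t=[q[k] for k in("I","d","K","R","t")]; P=pts(d,K,R,t); I=I.astype(int); r,g,b=I[...,0],I[...,1],I[...,2]; ok=d>0
    near=ok&(abs(P[...,0]-0.35)<.12)&(abs(P[...,1]-.25)<.1)
    def rep(nm,m):
        p=P[m]
        if len(p)<4: print(n,nm,len(p));return
        c,s,a=cv2.minAreaRect(p[:,:2].astype(np.float32)); print(n,nm,len(p),"med",np.median(p,0).round(4),"rect",np.round(c,4),np.round(s,4),round(a,1),"z",p[:,2].min().round(3),p[:,2].max().round(3))
    red=(r>110)&(g<50)&(b<50)
    rep("post",near&(r<60)&(g<60)&(b<60)&(P[...,2]>.155))
    rep("posttop",near&(r<60)&(g<60)&(b<60)&(P[...,2]>.187))
    rep("red",near&red&(P[...,2]>.05)); rep("arm",near&red&(P[...,2]>.13))
    rep("basketrim",near&(P[...,2]>.032)&(P[...,2]<.05)&(abs(r-b)<30))
    yel=(r>140)&(g>110)&(b<90)&(P[...,2]>.17)&(P[...,0]>.4)
    rep("lip",yel)
    p=P[yel&(P[...,2]>.198)]
    if len(p)>5: v=cv2.fitLine(p[:,:2].astype(np.float32),cv2.DIST_HUBER,0,.01,.01).ravel(); print("line",v,np.arctan2(-v[0],v[1]),"y",p[:,1].min(),p[:,1].max())
    bl=(b>90)&(r<70)&(P[...,2]>.205)&(P[...,2]<.23)&(abs(P[...,0]-.6)<.12)
    rep("blueL",bl&(P[...,1]>.0+.04));rep("blueR",bl&(P[...,1]<.04))
    if n=="top":
        im=q["I"][150:215,200:470,::-1]; a=cv2.resize(im,None,fx=2.9,fy=2.9,interpolation=cv2.INTER_CUBIC)
        im=q["I"][240:320,225:300,::-1]; b2=cv2.resize(im,None,fx=4,fy=4,interpolation=cv2.INTER_CUBIC)
        o=np.zeros((600,800,3),np.uint8); o[:a.shape[0],:a.shape[1]]=a; o[200:200+b2.shape[0],:b2.shape[1]]=b2
        s=D["side"]["I"][160:290,225:345,::-1]; s=cv2.resize(s,None,fx=3,fy=3,interpolation=cv2.INTER_CUBIC); o[200:200+s.shape[0],400:400+s.shape[1]]=s
        cv2.imwrite("pics/crop1.png",o)
E
```

```text
side post 64 med [0.4302 0.2107 0.1738] rect [0.4306 0.2101] [0.0205 0.0106] 35.4 z 0.156 0.193
side posttop 7 med [0.4275 0.2104 0.1902] rect [0.4313 0.2108] [0.0171 0.0039] 34.0 z 0.187 0.193
side red 36 med [0.3919 0.2046 0.127 ] rect [0.4113 0.2096] [0.0471 0.008 ] 19.5 z 0.053 0.149
side arm 18 med [0.4095 0.21   0.1454] rect [0.4123 0.2088] [0.0458 0.0059] 16.4 z 0.136 0.149
side basketrim 214 med [0.4251 0.2287 0.0378] rect [0.4343 0.2016] [0.0897 0.0859] 13.9 z 0.032 0.046
side lip 396 med [0.6355 0.0195 0.1938] rect [ 0.5624 -0.3103] [0.8994 0.0936] 75.6 z 0.171 0.208
line [ 0.04439166 -0.9990142   0.6360035   0.01121886] -3.0971866 y -0.12789212157229085 0.1361165429859882
side blueL 164 med [0.6211 0.227  0.2135] rect [0.6445 0.2073] [0.0598 0.1139] 3.1 z 0.205 0.226
side blueR 2
top post 68 med [0.4331 0.1997 0.1928] rect [0.4343 0.2005] [0.0186 0.0181] 16.0 z 0.168 0.196
top posttop 53 med [0.4333 0.202  0.1934] rect [0.4342 0.2005] [0.0186 0.0179] 16.7 z 0.188 0.196
top red 214 med [0.4079 0.1942 0.1502] rect [0.3331 0.2688] [0.0418 0.2579] 45.2 z 0.067 0.161
top arm 204 med [0.408  0.1943 0.1502] rect [0.3337 0.2694] [0.0418 0.2576] 44.7 z 0.138 0.161
top basketrim 152 med [0.4254 0.2282 0.0404] rect [0.4348 0.2015] [0.0901 0.0802] 15.0 z 0.032 0.047
top lip 433 med [0.6362 0.0151 0.2011] rect [0.7171 0.1884] [0.219  0.6166] 6.2 z 0.171 0.21
line [ 0.04538653 -0.9989695   0.6367791  -0.00164908] -3.0961907 y -0.12932895497369748 0.14917907257750493
top blueL 1267 med [0.6438 0.2009 0.22  ] rect [0.646  0.2043] [0.0587 0.1068] 2.8 z 0.209 0.23
top blueR 1229 med [ 0.6613 -0.179   0.2203] rect [ 0.6635 -0.182 ] [0.0583 0.1068] 2.9 z 0.212 0.229
```

View pics/crop1.png

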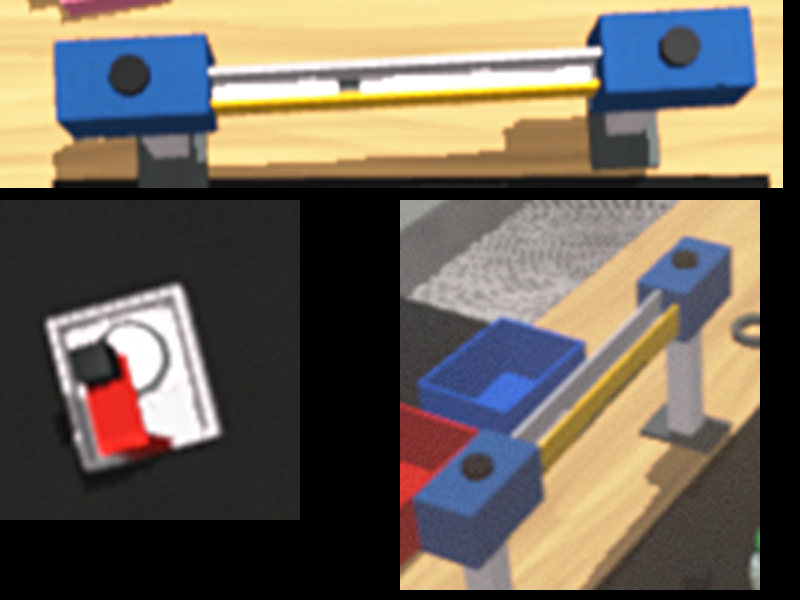

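```bash
python3 -m inch '[[0.014,0.035,0,0,0,-0.0045],[0.014,0.035,0,0,0,-0.0045],[0.014,0.035,0,0,0,-0.0045],[0.014,0.035,0,0,0,-0.0045],[0.014,0.035,0,0,0,-0.0045],[0.014,0.035,0,0,0,-0.0045],[0.014,0.035,0,0,0,-0.0045],[0.014,0.035,0,0,0,-0.0045],[0.014,0.035,0,0,0,-0.0045],[0.014,0.035,0,0,0,-0.0045],[0.014,0.035,0,0,0,-0.0045],[0.014,0.035,0,0,0,-0.0045]]' -1
python3 - <<'E'
from h import *
q=np.load("top0.npz"); K,R,t=q["K"],q["R"],q["t"]
o=np.array([.6467,.0105]); a=.0455; ex=np.array([np.cos(a),np.sin(a)]); ey=np.array([-np.sin(a),np.cos(a)])
I=q["I"].astype(int)
# brightness along the channel at track level, several rail x
for x in(-3,0,3,6):
    row=[]
    for y in range(-60,61,3):
        w=o+ex*x/1e3+ey*y/1e3; u=proj([*w,.188],K,R,t); row.append(int(cv2.remap(q["I"],np.float32([[u[0]]]),np.float32([[u[1]]]),cv2.INTER_LINEAR).mean()))
    print(x,row)
w=ray(320.3,179.3,.188,K,R,t); d=w[:2]-o; print("gap",w,d@ex,d@ey)
E
```

```text
time_s: 1.1
tool_pos: [0.4335, -0.1715, 0.2502]
tcp_rot: [0.0, 0.992, 0.125, -0.0]
contact_force: [0.7, -0.4, -0.6]
opening: 1.004
-3 [228, 231, 229, 227, 230, 228, 227, 231, 228, 225, 222, 228, 227, 224, 224, 228, 226, 224, 226, 225, 224, 227, 226, 223, 219, 224, 225, 224, 227, 226, 223, 199, 187, 187, 187, 185, 193, 216, 219, 222, 224]
0 [255, 255, 255, 255, 255, 255, 255, 255, 255, 255, 254, 254, 254, 254, 255, 255, 255, 255, 255, 255, 255, 255, 255, 255, 254, 254, 254, 254, 255, 255, 255, 220, 164, 165, 168, 159, 198, 251, 254, 254, 254]
3 [255, 255, 255, 255, 255, 255, 255, 255, 255, 255, 255, 255, 255, 255, 255, 255, 255, 255, 255, 255, 255, 255, 255, 255, 255, 255, 254, 254, 255, 255, 255, 195, 101, 99, 103, 95, 167, 252, 255, 255, 255]
6 [254, 254, 255, 254, 250, 251, 254, 254, 254, 254, 254, 254, 254, 254, 254, 254, 254, 254, 254, 255, 255, 255, 255, 254, 251, 249, 222, 218, 222, 226, 228, 143, 69, 64, 65, 64, 136, 245, 253, 252, 252]
gap [0.64798317 0.05068588 0.188     ] 0.0031096713888307402 0.040085930022358336
```

```bash
python3 -m inch '[[0,0.037,0,0,0,0],[0,0.037,0,0,0,0],[0,0.037,0,0,0,0],[0,0.037,0,0,0,0],[0,0.037,0,0,0,0],[0,0.037,0,0,0,0],[0,0.037,0,0,0,0],[0,0.037,0,0,0,0],[0,0.037,0,0,0,0],[0,0.037,0,0,0,0],[0.001,0.003,0,0,0,0],[0,0,0,0,0,0]]' -1
python3 - <<'E'
from h import *
I,d,K,R,t=cam("side"); s=cv2.resize(I[170:370,250:420,::-1],None,fx=3,fy=3,interpolation=cv2.INTER_CUBIC); 
I2,_,K2,R2,t2=cam("top"); s2=cv2.resize(I2[220:320,200:300,::-1],None,fx=2.8,fy=2.8,interpolation=cv2.INTER_CUBIC)
o=np.zeros((600,800,3),np.uint8);o[:s.shape[0],:s.shape[1]]=s;o[:280,515:795]=s2;cv2.imwrite("pics/pre.png",o)
print(proj([.434,.2005,.193],K,R,t),proj([.434,.2005,.25],K,R,t))
E
```

```text
time_s: 2.1
tool_pos: [0.4337, 0.2027, 0.2503]
tcp_rot: [-0.001, 0.992, 0.128, -0.0]
contact_force: [-0.2, 0.1, -0.1]
opening: 1.004
[324.64311807 282.02234455] [324.2119434  263.86560257]
```

View pics/pre.png

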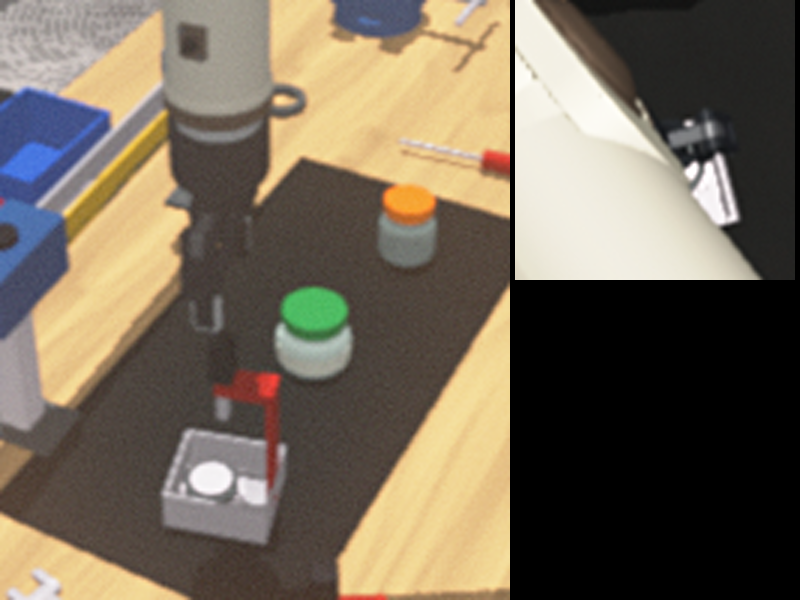

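The gripper is above the black post: fingers near crop (207,300), post at (222,350). Now I'll descend and close.

```bash
python3 -m inch '[[0.0005,-0.0015,-0.015,0,0,0],[0,0,-0.015,0,0,0],[0,0,-0.015,0,0,0],[0,0,-0.012,0,0,0],[0,0,-0.010,0,0,0],[0,0,-0.010,0,0,0],[0,0,0,0,0,0]]' -1
python3 -m inch '[[0,0,0,0,0,0],[0,0,0,0,0,0],[0,0,0,0,0,0],[0,0,0,0,0,0],[0,0,0,0,0,0],[0,0,0,0,0,0],[0,0,0,0,0,0],[0,0,0,0,0,0]]' 1
```

```text
time_s: 2.78
tool_pos: [0.4342, 0.1969, 0.1716]
tcp_rot: [0.0, 0.992, 0.125, -0.001]
contact_force: [-0.5, -1.4, -0.1]
opening: 1.001
time_s: 3.45
tool_pos: [0.4351, 0.1986, 0.1736]
tcp_rot: [-0.0, 0.992, 0.125, 0.0]
contact_force: [-1.1, 0.6, 3.5]
opening: 0.227
```

```bash
python3 -m inch '[[0,0,0.004,0,0,0],[0,0,0.008,0,0,0],[0,0,0.012,0,0,0],[0,0,0.015,0,0,0],[0,0,0.015,0,0,0],[0,0,0.015,0,0,0],[0,0,0.015,0,0,0],[0,0,0.015,0,0,0],[0,0,0.015,0,0,0],[0,0,0.010,0,0,0],[0,0,0.004,0,0,0],[0,0,0,0,0,0]]'
python3 -m inch '[[0,-0.005,0,0,0,-0.008],[0,-0.010,0,0,0,-0.008],[0,-0.015,0,0,0,-0.008],[0,-0.015,0,0,0,-0.008],[0,-0.015,0,0,0,-0.008],[0,-0.015,0,0,0,-0.008],[0,-0.015,0,0,0,-0.008],[0,-0.015,0,0,0,-0.008],[0,-0.015,0,0,0,-0.002],[0,-0.015,0,0,0,0],[0,-0.010,0,0,0,0],[0,-0.004,0,0,0,0]]'
python3 -m inch '[[0.008,0,0,0,0,0],[0.012,0,0,0,0,0],[0.015,0,0,0,0,0],[0.015,0,0,0,0,0],[0.015,0,0,0,0,0],[0.010,0,0,0,0,0],[0.005,0,0,0,0,0],[0,0,0,0,0,0],[0,0,0,0,0,0],[0,0,0,0,0,0]]'
python3 - <<'E'
from h import *
for n in("side","top"):
    I,d,K,R,t=cam(n); cv2.imwrite(f"pics/{n}1.png",I[...,::-1]); np.savez(f"{n}1.npz",I=I,d=d,K=K,R=R,t=t)
s=cv2.imread("pics/side1.png")[160:390,220:400]; s=cv2.resize(s,None,fx=2.5,fy=2.5,interpolation=cv2.INTER_CUBIC)
u=cv2.imread("pics/top1.png")[150:310,210:400]; u=cv2.resize(u,(345,290),interpolation=cv2.INTER_CUBIC)
o=np.zeros((600,800,3),np.uint8);o[:s.shape[0],:s.shape[1]]=s;o[:290,453:798]=u;cv2.imwrite("pics/c2.png",o)
E
```

```text
time_s: 4.45
tool_pos: [0.4355, 0.1984, 0.3025]
tcp_rot: [0.0, 0.992, 0.125, 0.001]
contact_force: [-0.3, 0.0, -3.4]
opening: 0.225
time_s: 5.45
tool_pos: [0.4347, 0.0465, 0.3008]
tcp_rot: [0.0, 1.0, 0.02, -0.001]
contact_force: [-0.1, 0.1, -3.4]
opening: 0.224
time_s: 6.28
tool_pos: [0.5142, 0.0495, 0.3011]
tcp_rot: [0.0, 1.0, 0.022, -0.0]
contact_force: [-0.4, -0.2, -3.5]
opening: 0.223
```

View pics/c2.png

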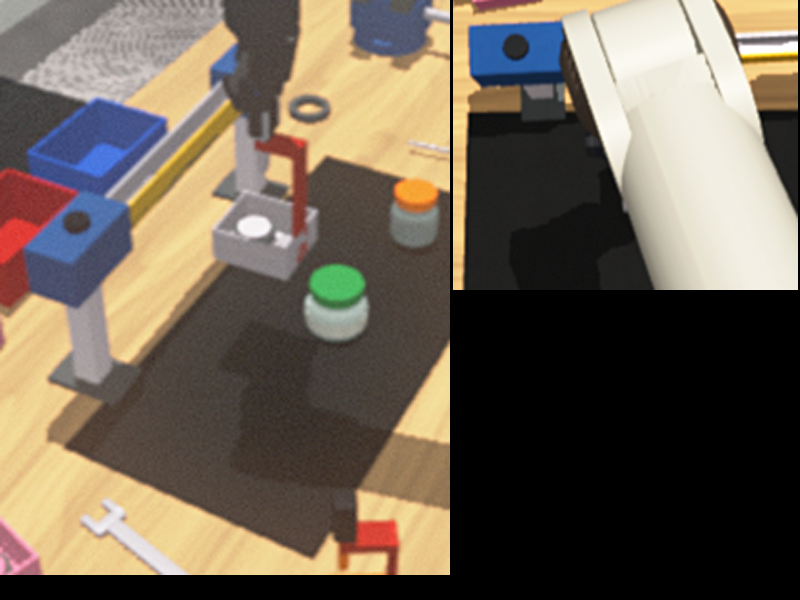

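The carrier hangs in the gripper with its basket near crop (265,225), clear of the rail and bystanders. I'll check how it sits relative to the tool.

```bash
python3 - <<'E'
from h import *
q=np.load("side1.npz"); I,d,K,R,t=[q[k] for k in("I","d","K","R","t")]; P=pts(d,K,R,t); I=I.astype(int); r,g,b=I[...,0],I[...,1],I[...,2]
near=(d>0)&(abs(P[...,0]-.51)<.07)&(abs(P[...,1]-.05)<.07)
for lo in(.09,.145,.155,.162):
    p=P[near&(P[...,2]>lo)&(P[...,2]<.18)&(abs(r-b)<30)]; print(lo,len(p),*[np.round(v,4) for v in cv2.minAreaRect(p[:,:2].astype(np.float32))],p[:,2].max())
p=P[near&(P[...,2]>.09)&(P[...,2]<.18)&(abs(r-b)<30)]
print(np.percentile(p[:,2],[1,5,50,95,99]))
red=near&(r>90)&(g<60)&(b<60); p=P[red]; 
for lo,hi in((.17,.2),(.2,.23),(.23,.262),(.262,.29)):
    s=p[(p[:,2]>lo)&(p[:,2]<hi)]; print(lo,len(s),s.mean(0).round(4) if len(s) else "", s.min(0).round(4) if len(s) else "",s.max(0).round(4) if len(s) else "")
print(manip.sense()["ft_torque"],manip.sense()["tool_pos"])
E
```

```text
0.09 954 [0.5134 0.0514] [0.0927 0.0878] 1.9446 0.17177507447819057
0.145 666 [0.5134 0.0513] [0.0925 0.0879] 2.1742 0.17177507447819057
0.155 379 [0.5133 0.0506] [0.0922 0.0872] 2.8011 0.17177507447819057
0.162 200 [0.5137 0.0506] [0.0915 0.0871] 2.6814 0.17177507447819057
[0.12835952 0.13096801 0.1527223  0.16827517 0.17043255]
0.17 17 [0.4696 0.0577 0.1868] [0.468  0.0503 0.1753] [0.4724 0.064  0.1984]
0.2 16 [0.4696 0.0548 0.2146] [0.4674 0.0354 0.2017] [0.4734 0.0626 0.2277]
0.23 12 [0.4703 0.0557 0.2442] [0.4678 0.0454 0.2312] [0.4733 0.0608 0.2602]
0.262 22 [0.486  0.0569 0.2741] [0.4688 0.0462 0.2629] [0.5113 0.0634 0.2792]
[-0.00764926 -0.0714879   0.05925161] [0.51439785 0.04926971 0.30137628]
```

```bash
python3 -m inch '[[0,-0.004,-0.004,0,0,0],[0,-0.005,-0.005,0,0,0],[0,-0.005,-0.005,0,0,0],[0.003,-0.004,-0.003,0,0,0],[0.007,-0.003,0,0,0,0],[0.010,-0.001,0,0,0,0],[0.010,0,0,0,0,0],[0.010,0,0,0,0,0],[0.006,0,0,0,0,0],[0.003,0,0,0,0,0],[0,0,0,0,0,0],[0,0,0,0,0,0]]'
python3 -m inch '[[0.005,0,0,0,0,0],[0.010,0,0,0,0,0],[0.012,0,0,0,0,0],[0.012,0,0,0,0,0],[0.012,0,0,0,0,0],[0.012,0,0,0,0,0],[0.010,0,0,0,0,0],[0.006,0,0,0,0,0],[0.003,0,0,0,0,0],[0.001,0,0,0,0,0],[0,0,0,0,0,0],[0,0,0,0,0,0]]'
python3 - <<'E'
from h import *
I,d,K,R,t=cam("side"); np.savez("side2.npz",I=I,d=d,K=K,R=R,t=t)
s=cv2.resize(I[170:300,220:355,::-1],None,fx=4.4,fy=4.4,interpolation=cv2.INTER_CUBIC); cv2.imwrite("pics/c3.png",s)
I=I.astype(int);P=pts(d,K,R,t); r,g,b=I[...,0],I[...,1],I[...,2]
near=(d>0)&(abs(P[...,0]-.64)<.07)&(abs(P[...,1]-.03)<.07)
for lo,hi in((.1,.15),(.135,.16)):
    p=P[near&(P[...,2]>lo)&(P[...,2]<hi)&(abs(r-b)<30)]; print(lo,len(p),*[np.round(v,4) for v in cv2.minAreaRect(p[:,:2].astype(np.float32))],p[:,2].max())
s=manip.sense();print(s["tool_pos"],s["contact_force"])
E
```

```text
time_s: 7.38
tool_pos: [0.5639, 0.0277, 0.2841]
tcp_rot: [-0.0, 1.0, 0.022, -0.0]
contact_force: [-0.4, -0.7, -3.4]
opening: 0.227
time_s: 8.38
tool_pos: [0.6467, 0.0273, 0.2843]
tcp_rot: [0.0, 1.0, 0.022, -0.0]
contact_force: [1.3, 0.3, -4.2]
opening: 0.225
0.1 468 [0.636  0.0276] [0.0736 0.089 ] 2.7924 0.14988221547477237
0.135 228 [0.63  0.029] [0.0618 0.0871] 3.9238 0.15739277495074677
[0.64659434 0.02725589 0.28436214] [ 0.72857518 -0.208887   -2.84822974]
```

View pics/c3.png

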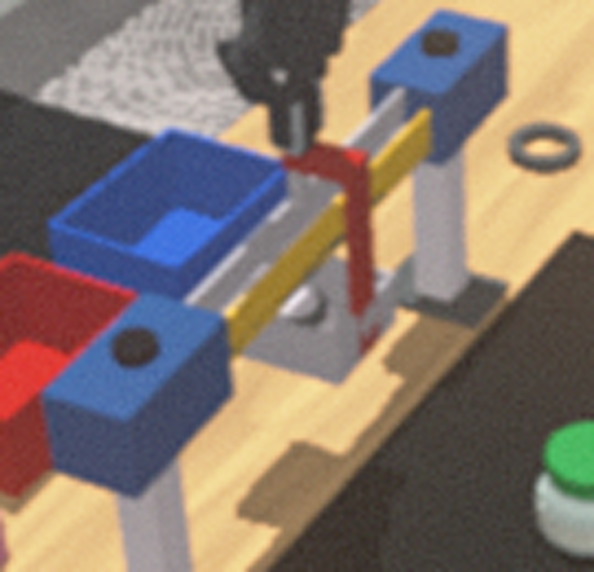

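The claw (crop ~(298,180)) is over the channel behind the yellow lip and the basket is under the rail. Lowering it.

```bash
python3 -m inch '[[0,0,-0.003,0,0,0],[0,0,-0.004,0,0,0],[0,0,-0.004,0,0,0],[0,0,-0.003,0,0,0],[0,0,-0.002,0,0,0],[0,0,0,0,0,0]]'
python3 -m inch '[[0,0,-0.002,0,0,0],[0,0,-0.002,0,0,0],[0,0,-0.002,0,0,0],[0,0,0,0,0,0],[0,0,0,0,0,0]]'
```

```text
time_s: 8.93
tool_pos: [0.6466, 0.0271, 0.2675]
tcp_rot: [0.0, 1.0, 0.022, -0.001]
contact_force: [0.4, -0.4, -4.4]
opening: 0.227
time_s: 9.35
tool_pos: [0.6469, 0.0272, 0.2621]
tcp_rot: [0.0, 1.0, 0.022, -0.0]
contact_force: [-0.1, 0.5, -3.7]
opening: 0.227
```

```bash
python3 -m inch '[[0,0,-0.001,0,0,0],[0,0,-0.001,0,0,0],[0,0,-0.001,0,0,0],[0,0,-0.001,0,0,0],[0,0,0,0,0,0],[0,0,0,0,0,0]]'
python3 -m inch '[[0,0,-0.001,0,0,0],[0,0,-0.001,0,0,0],[0,0,0,0,0,0],[0,0,0,0,0,0]]'
```

```text
time_s: 9.85
tool_pos: [0.647, 0.0272, 0.2582]
tcp_rot: [-0.0, 1.0, 0.022, -0.0]
contact_force: [0.6, -0.0, -3.3]
opening: 0.22
time_s: 10.18
tool_pos: [0.6471, 0.0273, 0.2564]
tcp_rot: [-0.0, 1.0, 0.022, 0.0]
contact_force: [-0.4, 0.4, -2.8]
opening: 0.232
```

```bash
for i in 1 2; do python3 -m inch '[[0,0,-0.0005,0,0,0],[0,0,-0.0005,0,0,0],[0,0,0,0,0,0],[0,0,0,0,0,0]]'; done
```

```text
time_s: 10.52
tool_pos: [0.6473, 0.0273, 0.2562]
tcp_rot: [0.0, 1.0, 0.022, 0.0]
contact_force: [-2.5, -0.8, 5.4]
opening: 0.228
time_s: 10.85
tool_pos: [0.6474, 0.0273, 0.2562]
tcp_rot: [0.0, 1.0, 0.022, 0.001]
contact_force: [-4.3, -0.6, 10.5]
opening: 0.226
```

```bash
python3 -m inch '[[-0.0005,0,0.001,0,0,0],[0,0.001,0,0,0,0],[0,0.001,0,0,0,0],[0,0.001,0,0,0,0],[0,0.001,0,0,0,0],[0,0.001,0,0,0,0],[-0.0005,0.001,0,0,0,0],[0,0.001,0,0,0,0],[0,0.001,0,0,0,0],[0,0,0,0,0,0]]'
python3 -m inch '[[0,0.001,0,0,0,0],[0,0.001,0,0,0,0],[0,0.001,0,0,0,0],[0,0.001,0,0,0,0],[0,0.001,0,0,0,0],[-0.0005,0.001,0,0,0,0],[0,0,0,0,0,0]]'
```

```text
time_s: 11.68
tool_pos: [0.6473, 0.0316, 0.2562]
tcp_rot: [0.002, 1.0, 0.02, 0.001]
contact_force: [-0.5, -6.2, 6.4]
opening: 0.224
time_s: 12.27
tool_pos: [0.6472, 0.038, 0.2562]
tcp_rot: [0.002, 1.0, 0.021, 0.002]
contact_force: [1.5, -5.5, 5.4]
opening: 0.228
```

```bash
python3 -m inch '[[-0.0005,0.001,0.0003,0,0,0],[0,0.001,0,0,0,0],[0,0.001,0,0,0,0],[0,0.001,0,0,0,0],[0,0,0,0,0,0]]'
python3 -m inch '[[-0.0005,0.001,0,0,0,0],[0,0.001,0,0,0,0],[0,0.001,0,0,0,0],[0,0.001,0,0,0,0],[0,0,0,0,0,0]]'
```

```text
time_s: 12.68
tool_pos: [0.6461, 0.0432, 0.2561]
tcp_rot: [0.001, 1.0, 0.021, 0.001]
contact_force: [1.1, -5.2, 4.7]
opening: 0.231
time_s: 13.1
tool_pos: [0.6435, 0.0507, 0.2544]
tcp_rot: [-0.001, 1.0, 0.022, -0.001]
contact_force: [0.1, 0.6, -3.8]
opening: 0.227
```

The hook has cleared the edge: load on the rail is gone and z has dropped below track contact. I'll centre x and lower into the pocket.

```bash
python3 -m inch '[[0.001,0,-0.0005,0,0,0],[0,0,-0.001,0,0,0],[0,0,-0.001,0,0,0],[0,0,0,0,0,0],[0,0,0,0,0,0]]'
python3 -m inch '[[0,0,-0.001,0,0,0],[0,0,-0.0005,0,0,0],[0,0,0,0,0,0],[0,0,0,0,0,0]]'
```

```text
time_s: 13.52
tool_pos: [0.6453, 0.0494, 0.2527]
tcp_rot: [-0.0, 1.0, 0.022, -0.0]
contact_force: [-0.2, -0.7, -4.3]
opening: 0.227
time_s: 13.85
tool_pos: [0.6455, 0.0492, 0.2516]
tcp_rot: [0.0, 1.0, 0.022, -0.0]
contact_force: [-0.1, -0.5, -4.1]
opening: 0.223
```

```bash
python3 -m inch '[[0,0,-0.001,0,0,0],[0,0,-0.001,0,0,0],[0,0,0,0,0,0],[0,0,0,0,0,0]]'
python3 -m inch '[[0,0,-0.0005,0,0,0],[0,0,-0.0005,0,0,0],[0,0,0,0,0,0],[0,0,0,0,0,0]]'
```

```text
time_s: 14.18
tool_pos: [0.6455, 0.0492, 0.2495]
tcp_rot: [0.0, 1.0, 0.022, -0.0]
contact_force: [-0.1, -0.6, -3.0]
opening: 0.228
time_s: 14.52
tool_pos: [0.6455, 0.0492, 0.2485]
tcp_rot: [0.0, 1.0, 0.022, -0.0]
contact_force: [-0.0, -0.6, -3.8]
opening: 0.225
```

```bash
python3 -m inch '[[0,0,-0.0005,0,0,0],[0,0,0,0,0,0],[0,0,0,0,0,0]]'
```

```text
time_s: 14.77
tool_pos: [0.6456, 0.0493, 0.2484]
tcp_rot: [0.0, 1.0, 0.022, 0.0]
contact_force: [-0.8, 0.3, -2.2]
opening: 0.225
```

```bash
python3 -m inch '[[0,0,-0.0005,0,0,0],[0,0,0,0,0,0],[0,0,0,0,0,0]]'; python3 - <<'E'
from h import *
I,d,K,R,t=cam("side"); s=cv2.resize(I[170:300,220:355,::-1],None,fx=4.4,fy=4.4,interpolation=cv2.INTER_CUBIC); cv2.imwrite("pics/c4.png",s)
E
```

```text
time_s: 15.02
tool_pos: [0.6457, 0.0493, 0.2483]
tcp_rot: [0.0, 1.0, 0.022, 0.0]
contact_force: [-2.8, -0.3, 3.0]
opening: 0.224
```

View pics/c4.png

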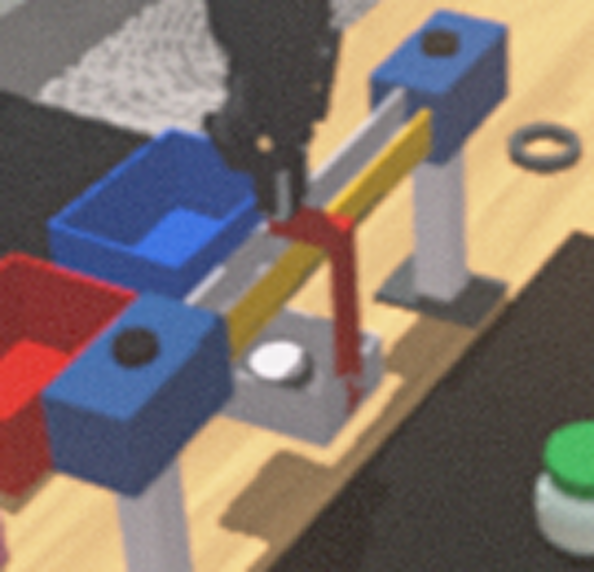

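The arm (crop ~(310,225)) now sits close above the lip, and z is 7.9 mm below the track contact, so the hook is home. I'll relieve the load and release.

```bash
python3 -m inch '[[0,0,0.0005,0,0,0],[0,0,0,0,0,0]]'
python3 -m inch '[[0,0,0,0,0,0],[0,0,0,0,0,0],[0,0,0,0,0,0],[0,0,0,0,0,0],[0,0,0,0,0,0],[0,0,0,0,0,0],[0,0,0,0,0,0],[0,0,0,0,0,0]]' -1
python3 -m inch '[[0,0,0.004,0,0,0],[0,0,0.008,0,0,0],[0,0,0.010,0,0,0],[0,0,0.015,0,0,0],[0,0,0.015,0,0,0],[0,0,0.015,0,0,0],[0,0,0.015,0,0,0],[0,0,0.010,0,0,0],[0,0,0.005,0,0,0],[0,0,0,0,0,0]]'
python3 -m inch '[[-0.01,-0.01,0.005,0,0,0],[-0.015,-0.03,0,0,0,0],[-0.015,-0.035,0,0,0,0],[-0.015,-0.035,0,0,0,0],[-0.015,-0.035,0,0,0,0],[-0.015,-0.035,0,0,0,0],[-0.015,-0.035,0,0,0,0],[-0.015,-0.035,0,0,0,0],[-0.015,-0.035,0,0,0,0],[-0.01,-0.02,0,0,0,0],[0,0,0,0,0,0],[0,0,0,0,0,0]]'
python3 - <<'E'
from h import *
out=np.zeros((600,800,3),np.uint8)
D={}
for n in("side","top"):
    D[n]=cam(n)
I,d,K,R,t=D["side"]; s=cv2.resize(I[160:300,215:355,::-1],None,fx=3.2,fy=3.2,interpolation=cv2.INTER_CUBIC); out[:s.shape[0],:s.shape[1]]=s
P=pts(d,K,R,t);J=I.astype(int);r,g,b=J[...,0],J[...,1],J[...,2]
near=(d>0)&(abs(P[...,0]-.63)<.09)&(abs(P[...,1]-.05)<.07)
p=P[near&(P[...,2]>.085)&(P[...,2]<.125)&(abs(r-b)<30)]; print("basket",len(p),*[np.round(v,4) for v in cv2.minAreaRect(p[:,:2].astype(np.float32))])
red=near&(r>90)&(g<60)&(b<60)
for lo,hi in((.12,.15),(.15,.18),(.18,.21),(.21,.235)):
    q=P[red&(P[...,2]>lo)&(P[...,2]<hi)]; print(lo,len(q),q.mean(0).round(4) if len(q) else "")
q=P[red]; print("armtop",np.percentile(q[:,2],98) if len(q) else 0)
I,d,K,R,t=D["top"]; s=cv2.resize(I[140:330,190:430,::-1],(345,273),interpolation=cv2.INTER_CUBIC); out[:273,452:797]=s
P=pts(d,K,R,t);J=I.astype(int);r,g,b=J[...,0],J[...,1],J[...,2]
m=(d>0)&(abs(P[...,0]-.63)<.06)&(abs(P[...,1]-.05)<.05)&(P[...,2]>.235); p=P[m]; print("post",len(p),*( [np.round(v,4) for v in cv2.minAreaRect(p[:,:2].astype(np.float32))] if len(p)>4 else []),p[:,2].max() if len(p) else 0)
cv2.imwrite("pics/fin.png",out)
E
```

```text
time_s: 15.23
tool_pos: [0.6457, 0.0492, 0.2483]
tcp_rot: [-0.0, 1.0, 0.022, 0.0]
contact_force: [-1.4, 0.6, 2.1]
opening: 0.228
time_s: 15.9
tool_pos: [0.6456, 0.0492, 0.2481]
tcp_rot: [-0.0, 1.0, 0.022, 0.0]
contact_force: [-0.0, -0.3, 0.1]
opening: 1.004
time_s: 16.73
tool_pos: [0.6462, 0.0495, 0.347]
tcp_rot: [-0.0, 1.0, 0.022, 0.001]
contact_force: [-0.0, 0.7, -0.1]
opening: 0.997
time_s: 17.73
tool_pos: [0.5041, -0.2576, 0.3491]
tcp_rot: [-0.0, 1.0, 0.02, -0.001]
contact_force: [-0.3, 0.4, 0.0]
opening: 0.994
basket 541 [0.6454 0.0497] [0.0936 0.0887] 2.9103
0.12 25 [0.6019 0.0551 0.1361]
0.15 24 [0.6005 0.0554 0.165 ]
0.18 25 [0.6009 0.0536 0.1942]
0.21 19 [0.6264 0.0584 0.2197]
armtop 0.22413139099203205
post 138 [0.6441 0.0499] [0.0181 0.0207] 89.7009 0.27340454177954165
```

View pics/fin.png

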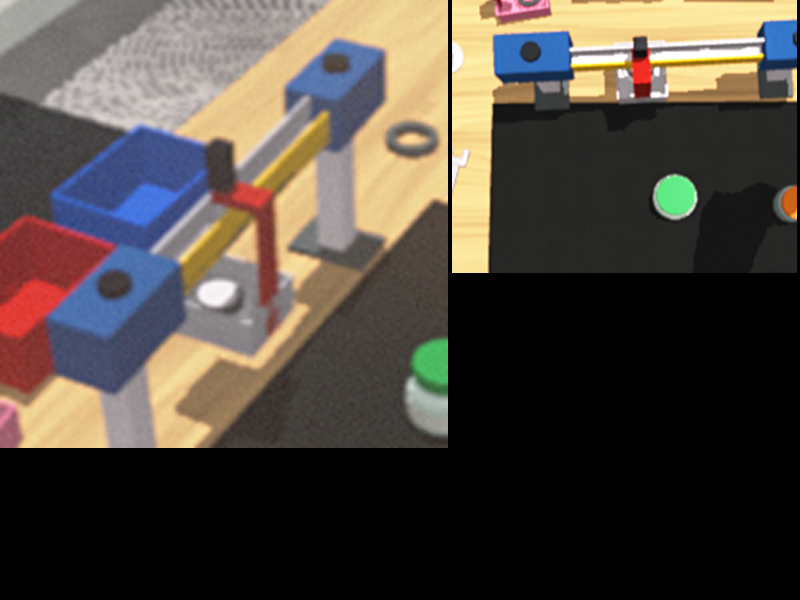

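The carrier hangs upright and square in the pocket: post at crop (220,165), arm top at 224 mm as expected for fully home, stem vertical to about 1.4 mm, yaw about 2.9° against the rail's 2.6°. The bystanders in view have not moved. Handing in.

```bash
python3 -c "
from bench import manip; print(manip.close_job())"
```

```text
the job is handed in; nothing more can be done
None
```

The red carrier now hangs in the locating pocket, and I handed the job in at about 18 s on the robot's clock. I gripped it by the post, lifted its hook over the lip and lowered it onto the track. I then slid it about 22 mm along until the hook dropped in, roughly 40 mm from the middle towards +y, and let go.

Last checks:
- **Seating:** the tool came to rest 7.9 mm below the level where it first touched the track, against a pocket depth of 8 mm. The arm top measured 224 mm, which is the height for fully home.
- **Pose:** the carrier's yaw is about 2.9° against 2.6° for the rail, and the stem leans less than 1.5 mm over its height. I took only one set of pictures after release, so stillness was not checked over time.
- **Load on the rail:** the highest reading works out at about 14 N, read only at the end of each move, so brief peaks in between are not recorded.
- **Clearance:** the gripper is open and well clear of everything.
- **Bystanders:** the ones visible in the last views look undisturbed. I did not re-measure them, and some were outside those views.

No check failed or disagreed.

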